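Lay the black screws in their V-blocks

ROBOT

A 7-joint arm with a two-finger parallel gripper is mounted at the origin on a cart in front of the work surface, level with it; the furniture and walls round the work are solid. World frame = base frame: x ahead of the robot, y to its left, z up, the work surface at z = 0. Lengths are in m, angles in rad, forces in N, time in s.
With the tool pointing down it reaches from about 0.35 to 0.9 m from the base axis. Payload 8.1 kg.
Tool frame: the origin (TCP) lies midway between the tips of the shut fingers; the grasp point (between the pads) lies behind it (arm.tcp_to_grasp is the z of the grasp point in the tool frame, in m); z points along the fingers, y is the line along which they close (so a half turn about z gives the same grasp; the last joint's range is limited). The gripper opens to 92 mm and grips with 3 to 60 N. Pads are 19 mm wide; open, the fingers measure 130 mm over their backs; the gripper's body (75 mm by 190 mm) begins 47 mm behind the grasp point.
Start: joints at [1.215, 0.434, 0.025, 1.573, -0.012, 1.134, -0.075], TCP at [0.156, -0.605, 0.227] pointing down, gripper open.
Joint ranges: [-2.62, 2.62], [-0.44, 2.09], [-1.27, 1.32], [0.08, 2.57], [-1.32, 4.46], [0.12, 2], [-2.74, 2.74]. Speed limits (rad/s): [2.22, 2.22, 3.01, 3.01, 3.14, 3.14, 3.14].

INTERFACE

Orientations are given as a rotation vector (axis times angle).
In Python, from cell import readout, vision, arm gives the robot as it stands.
- The arm moves only by the tool carry_out, never from a script. Its argument "increments" is one flat list of numbers, 6 for each row, row after row: the shift along the world's x, y, z in mm, then the turn, a rotation vector about the world's x, y, z in rad. In form: [tx, ty, tz, wx, wy, wz, tx, ty, tz, wx, wy, wz, ...]. A call has 1 to 20 rows; each row shifts and turns the commanded pose from where the row before left it; what a row does not reach is not made up. A row lasts 1/8 s, in which the tool goes at most 62.5 mm and 10.7 degrees, less where a joint would pass 70% of its speed; a pose out of reach is approached as far as the arm can. A call with a gripper value outside its range is refused whole. "grip" is the closure, from 0 (fully open) to 1 (shut), set as the call begins (left out, the last holds). The fingers move at their own pace and stop on an object; "newtons" is the grip in N (left out, the last holds). Time passes only in rows, so rows that do not move let the fingers close. It gives the time, the measured TCP pose, the force, the opening and the grip force at its end, in the units of the state.
- readout.observe(): the state, without advancing time (a new reading comes with each control period).
- vision.get_image(name): name is "scene" or "side" or "wrist"; returns the picture (384x512x3 uint8, red, green, blue); there is no depth.
- vision.calibration(name): a dict with "fov_y" (degrees; the focal length in pixels is half the picture's height over the tangent of half this angle, whatever the lens; pixels are square), "cx", "cy" (the principal point, pixels), "k1" (the pictures are not rectified: a ray, as slopes to the right and down, at radius r is drawn at 1 + k1 r^2 times it, then the intrinsics apply), "pose" (4x4, takes a point from camera to world coordinates). Camera axes: x right, y up, looking along -z (the intrinsics and any distortion apply to the point x, -y, -z); pixel columns grow to the right and rows downward; lengths in m; the calibration is good to about 2 mm. A picture is of the moment at which its call begins: read the wrist's pose just before it. calibration takes no time and is no camera call; for the wrist camera it gives the pose at the moment of the call.
- arm.sign_off(): hands the job in; it is judged then, once.
The state is a dict: "clock": time; "joints": joint angles; "dq": joint speeds; "joint_efforts": joint torques, N m; "position": TCP position; "ee_rot": TCP orientation; "force": force on the tool from outside, world axes, zero at the start; "ft_torque": the same for the moment, N m; "width": opening from 0.0 (shut) to 1.0 (fully open); "gripper_force": force on a finger pad.
Only numpy, scipy, OpenCV 4.12 (cv2) and the standard library are available. Lean on these libraries where they do the work, as an engineer would, in place of code of your own. Each camera call takes 0.05 s, during which the arm holds its last target. There are 200 camera calls.

TASK

Pick out the three black socket-head screws and lay each one along the groove of the V-block made for its length, about centred end to end: the longest in the long red block, the middle one in the yellow block, the shortest in the short blue block. Leave the two bright hexagon-head screws where they lie.

Things in the scene. Friction and masses are not known exactly. Their poses are not given: they have to be found in the camera images.
- screw_long: Black socket-head screw, 90 mm long, lying on its side. Round head 15.5 mm across, 10 mm long, at its +y end; threaded shank 10 mm thick to its -y end. Origin: mid-length, on the underside (shank axis 6 mm above it, head axis 8 mm); y runs along the screw. Steel, under 0.1 kg. If it rolls, the origin goes round with it.
- screw_mid: Black socket-head screw, 60 mm long, lying on its side. Round head 15.5 mm across, 10 mm long, at its +y end; threaded shank 10 mm thick to its -y end. Origin: mid-length, on the underside (shank axis 6 mm above it, head axis 8 mm); y runs along the screw. Steel, under 0.1 kg. If it rolls, the origin goes round with it.
- screw_short: Black socket-head screw, 41 mm long, lying on its side. Round head 16 mm across, 11 mm long, at its +y end; threaded shank 10 mm thick to its -y end. Origin: mid-length, on the underside (shank axis 6 mm above it, head axis 8 mm); y runs along the screw. Steel, under 0.1 kg. If it rolls, the origin goes round with it.
- hex_a: Bright grey hexagon-head screw, 38 mm long, lying on its side; hexagonal head up to 19 mm across at its +y end, shank 10 mm thick. Origin: middle of the length, on the underside. Not part of the job: it stays where it lies.
- hex_b: Bright grey hexagon-head screw, 38 mm long, lying on its side; hexagonal head up to 19 mm across at its +y end, shank 10 mm thick. Origin: middle of the length, on the underside. Not part of the job: it stays where it lies.
- vblock_long: The long V-block, painted red, fixed; dark steel foot plate 116 x 60 x 8 mm. Body 100 mm long (y), 32 mm wide (x); a shallow V groove, open at both ends, runs along y on top: bottom of the V 30 mm above the bench, its long edges 36 mm. Origin: centre of the underside, at bench height. A screw lies in it with its shank axis 35 mm above the bench; the groove centres it sideways.
- vblock_mid: The middle V-block, painted yellow, fixed; dark steel foot plate 86 x 60 x 8 mm. Body 70 mm long (y), 32 mm wide (x); a shallow V groove, open at both ends, runs along y on top: bottom of the V 30 mm above the bench, its long edges 36 mm. Origin: centre of the underside, at bench height. A screw lies in it with its shank axis 35 mm above the bench; the groove centres it sideways.
- vblock_short: The short V-block, painted blue, fixed; dark steel foot plate 62 x 60 x 8 mm. Body 46 mm long (y), 32 mm wide (x); a shallow V groove, open at both ends, runs along y on top: bottom of the V 30 mm above the bench, its long edges 36 mm. Origin: centre of the underside, at bench height. A screw lies in it with its shank axis 35 mm above the bench; the groove centres it sideways.
Things that resemble listed ones, but are neither listed nor needed, are in the scene too. Leave any brown or green look-alike of the screw_mid alone.

How it is judged:
By the outcome, as a careful person would: the job done as asked, in the order asked, and still so for the second after the job is handed in, with the robot touching nothing.
It also fails if it takes over 77 s, if anything falls off the work surface, if the arm or the gripper's body presses on something with over 40 N, if the wrist force passes 120 N, or if a joint passes its speed limit or range.

## Working session

There is one attempt and no reset: what is moved stays moved. The work goes in short steps, Python scripts to look and compute and a tool call to move; the robot and the scene stay as the last step left them, time stands still between calls to the robot, and variables do not carry over. Pictures are saved under pics/ and viewed, at most 14 in all, crops included, and the job is handed in when it is done.

Besides the shell and the picture viewer there is one more tool, called after "Request:" as name(argument=value, ...) on one line, values as JSON. carry_out: Moves the arm, as the interface text tells. Its arguments: {"type":"object","properties":{"increments":{"type":"array","items":{"type":"number"}},"grip":{"type":"number"},"newtons":{"type":"number"}},"required":["increments"]}

```bash
mkdir -p pics; cat > h.py <<'E'
import numpy as np, cv2
from cell import readout, vision, arm
def K(c):
    f=192/np.tan(np.radians(c["fov_y"])/2); return np.array([[f,0,c["cx"]],[0,f,c["cy"]],[0,0,1.]])
def ray(c,uv):
    K_=K(c); d=(np.atleast_2d(uv).astype(float)-[c["cx"],c["cy"]])/K_[0,0]
    p=cv2.undistortPoints(np.atleast_2d(uv).astype(float).reshape(-1,1,2),K_,np.array([c["k1"],0,0,0.]))[:,0]
    v=np.c_[p[:,0],-p[:,1],-np.ones(len(p))]; T=np.array(c["pose"])
    return T[:3,3], v@T[:3,:3].T
def plane(c,uv,z):
    o,d=ray(c,uv); return o+d*((z-o[2])/d[:,2])[:,None]
def shot(n,name):
    c=vision.calibration(n); im=vision.get_image(n); np.savez('pics/'+name,im=im,**c)
    cv2.imwrite(f'pics/{name}.png',im[...,::-1]); return c,im
def load(name):
    d=np.load('pics/'+name+'.npz'); return {k:(d[k] if k=='pose' else float(d[k])) for k in d if k!='im'},d['im']
E
python3 - <<'E'
from h import *
ims=[shot(n,n+'0')[1] for n in('scene','side','wrist')]
for n in('scene','side'):
    c=load(n+'0')[0]; print(n,c['fov_y'],c['k1'],np.round(c['pose'],3).tolist())
print(readout.observe(), arm.tcp_to_grasp)
cv2.imwrite('pics/all.png',cv2.resize(np.vstack([np.hstack(ims[:2]),np.hstack([ims[2],ims[2]*0])]),(800,600))[...,::-1])
E
```

```text
scene 46.811559097117986 0.036766538683255065 [[-0.661, -0.358, 0.66, 1.219], [0.75, -0.343, 0.565, 0.574], [0.024, 0.869, 0.495, 0.547], [0.0, 0.0, 0.0, 1.0]]
side 45.6450726522864 -0.14703788289007458 [[0.998, 0.034, -0.055, 0.499], [-0.065, 0.567, -0.821, -0.763], [0.003, 0.823, 0.568, 0.574], [0.0, 0.0, 0.0, 1.0]]
{'clock': 0.15, 'joints': array([ 1.21540016,  0.43501813,  0.02497057,  1.5738459 , -0.01159135,
        1.13397051, -0.07506608]), 'dq': array([ 0.00044724, -0.0024608 ,  0.00145143, -0.00375304,  0.00048713,
       -0.00026291,  0.00016785]), 'joint_efforts': array([ 2.31916238e-03, -6.68258142e+01,  9.86179635e-01, -3.14687169e+01,
       -6.05113967e-02,  3.94864788e-02,  5.84677173e-05]), 'position': array([ 0.15618758, -0.60480303,  0.22616936]), 'ee_rot': array([-3.11547454e+00, -3.95857263e-01,  3.82898959e-04]), 'force': array([-0.74128511, -0.06547136, -0.75630071]), 'ft_torque': array([-0.06624842, -0.01540139,  0.01424278]), 'gripper_force': 0.0, 'width': 0.9996581197068353} -0.0188
```

View pics/all.png

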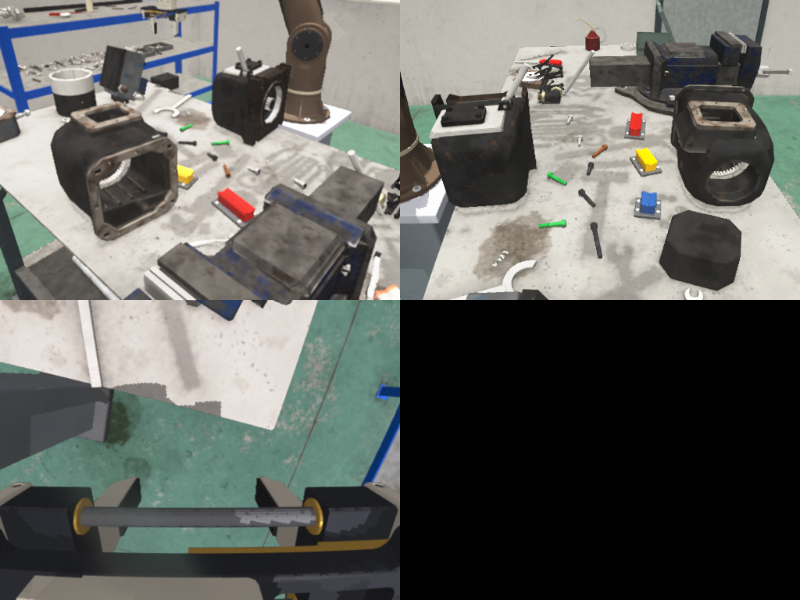

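View pics/scene0.png

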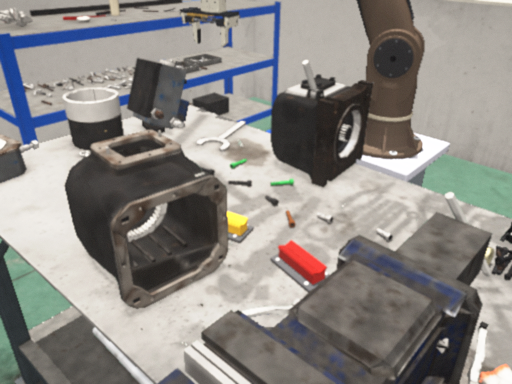

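```bash
python3 - <<'E'
from h import *
c,im=load('side0')
x0,y0,x1,y1=150,120,370,345
cv2.imwrite('pics/crop.png',cv2.resize(im[y0:y1,x0:x1],None,fx=2.66,fy=2.66,interpolation=cv2.INTER_CUBIC)[...,::-1])
hsv=cv2.cvtColor(im,cv2.COLOR_RGB2HSV)
roi=np.zeros(im.shape[:2],np.uint8);roi[y0:y1,x0:x1]=1
H,S,V=[hsv[...,i].astype(int) for i in range(3)]
for n,m in dict(red=((H<5)|(H>175))&(S>150)&(V>100),yel=(H>20)&(H<32)&(S>150),blue=(H>100)&(H<125)&(S>110)&(V>60),blk=(V<75),green=(H>45)&(H<75)&(S>150),brown=(H>5)&(H<16)&(S>120)).items():
    k,l,st,ce=cv2.connectedComponentsWithStats((m&(roi>0)).astype(np.uint8))
    for i in range(1,k):
        if 25<st[i,4]<2500:
            ys,xs=np.where(l==i); p=np.c_[xs,ys].astype(float)
            z=.035 if n in('red','yel','blue') else .007
            w=plane(c,p,z)[:,:2]; mu=w.mean(0); e,v=np.linalg.eigh(np.cov((w-mu).T)); t=(w-mu)@v[:,1]
            print(n,st[i,4],ce[i].round(),'xy',mu.round(4),'yaw',round(np.degrees(np.arctan2(v[1,1],v[0,1])),1),'len',round(np.ptp(t)*1e3),'wid',round(np.ptp((w-mu)@v[:,0])*1e3))
E
```

```text
red 388 [301. 159.] xy [0.6637 0.1718] yaw 78.9 len 138 wid 34
yel 492 [316. 204.] xy [ 0.6671 -0.0142] yaw 96.6 len 103 wid 47
blue 493 [318. 259.] xy [ 0.6421 -0.1805] yaw 77.8 len 71 wid 34
blk 2221 [158. 186.] xy [0.3274 0.1302] yaw 97.0 len 600 wid 54
blk 244 [194. 126.] xy [0.3942 0.4242] yaw 74.5 len 87 wid 71
blk 41 [244. 211.] xy [0.521  0.0064] yaw 91.9 len 32 wid 14
blk 104 [237. 251.] xy [ 0.5023 -0.1194] yaw 117.7 len 68 wid 15
blk 2141 [354. 312.] xy [ 0.6886 -0.2792] yaw 69.5 len 180 wid 58
blk 183 [250. 302.] xy [ 0.5207 -0.2471] yaw 95.4 len 97 wid 14
green 102 [199. 228.] xy [ 0.4285 -0.0433] yaw 136.1 len 65 wid 15
green 151 [196. 286.] xy [ 0.4303 -0.2063] yaw -173.1 len 58 wid 17
brown 91 [256. 192.] xy [0.5498 0.0752] yaw 52.9 len 72 wid 15
```

View pics/crop.png

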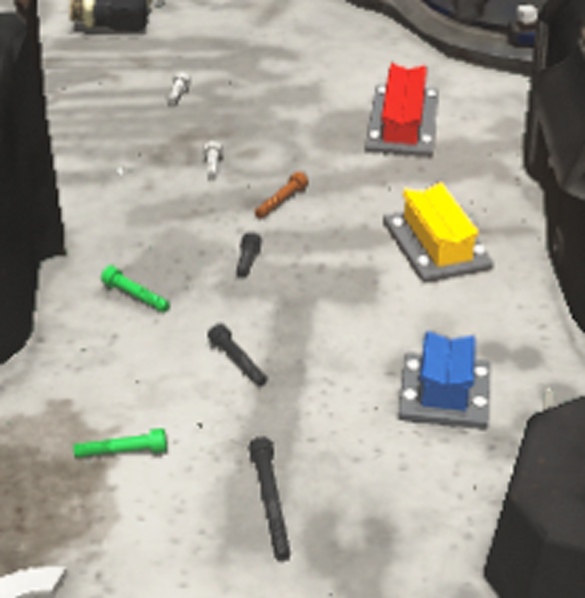

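Candidates in the side view: black long (250,302), black mid (237,251), black short (244,211). Look-alikes to leave alone are green (199,228) and (196,286), brown (256,192), and bright hex (217,153) and (230,180). The crop confirms the three black ones, with lengths of about 97, 68 and 40 mm. Next I move above the long one for a wrist look.

Request:
carry_out(increments=[10, 10, 30, 0, 0, 0.05, 20, 20, 30, 0, 0, 0.11, 30, 30, 20, 0, 0, 0.11, 30, 30, 20, 0, 0, 0.11, 30, 30, 10, 0, 0, 0.11, 30, 30, 10, 0, 0, 0.11, 30, 30, 0, 0, 0, 0.11, 30, 30, 0, 0, 0, 0.11, 30, 30, 0, 0, 0, 0.11, 30, 30, 0, 0, 0, 0.11, 30, 30, 0, 0, 0, 0.11, 30, 30, 0, 0, 0, 0.11, 20, 20, 0, 0, 0, 0.11, 10, 10, 0, 0, 0, 0.05, 0, 0, 0, 0, 0, 0, 0, 0, 0, 0, 0, 0])

```text
clock: 2.15
position: [0.5154, -0.2466, 0.3467]
ee_rot: [2.109, 2.328, -0.001]
force: [0.5, -0.3, 0.3]
width: 0.998
gripper_force: 0.0
```

```bash
python3 - <<'E'
from h import *
c,im=shot('wrist','w1'); o=readout.observe(); print(o['clock'],o['position'],o['ee_rot'],o['joints'].round(2)); print(np.round(c['pose'],3).tolist(),c['fov_y'],c['k1'])
E
```

```text
2.2 [ 0.51540263 -0.24662204  0.34672111] [ 2.10930741e+00  2.32800321e+00 -1.27034056e-03] [ 0.68  0.31 -0.44  1.48  0.14  1.37  0.33]
[[0.995, -0.094, -0.028, 0.508], [0.098, 0.951, 0.292, -0.168], [-0.001, -0.293, 0.956, 0.505], [0.0, 0.0, 0.0, 1.0]] 68.60889674198539 -0.06077722600130097
```

View pics/w1.png

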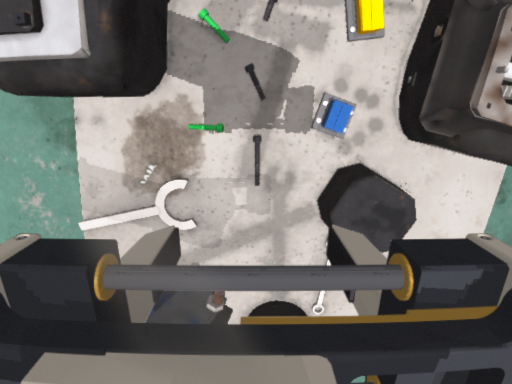

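The wrist view shows the long screw at (257,160), the mid at (255,82), part of the short at (268,8), the blue block at (336,117), and the green decoys at (213,25) and (206,127). I'll measure these.

```bash
cat >> h.py <<'E'
def screws(c,im,z=.007,vmax=70,r=(.36,.62,-.34,.09)):
    h,w=im.shape[:2]; m=(im.max(2)<vmax).astype(np.uint8)
    k,l,st,ce=cv2.connectedComponentsWithStats(m)
    for i in range(1,k):
        if not 40<st[i,4]<3000: continue
        ys,xs=np.where(l==i); W=plane(c,np.c_[xs,ys],z)[:,:2]; mu=W.mean(0)
        if not(r[0]<mu[0]<r[1] and r[2]<mu[1]<r[3]): continue
        e,v=np.linalg.eigh(np.cov((W-mu).T)); d=v[:,1]*np.sign(v[1,1]); t=(W-mu)@d; n=np.array([-d[1],d[0]]); s=(W-mu)@n
        sh=np.abs(t-(t.min()+t.max())/2)<np.ptp(t)*.2
        mid=mu+d*(t.min()+t.max())/2+n*s[sh].mean()
        print('blk',st[i,4],ce[i].round(),'mid',mid.round(4),'yaw',round(np.degrees(np.arctan2(d[1],d[0])),1),'len',round(np.ptp(t)*1e3,1),'wid',round(np.ptp(s)*1e3,1))
E
python3 - <<'E'
from h import *
c,im=load('w1'); screws(c,im)
E
```

```text
blk 196 [255.  80.] mid [ 0.5076 -0.1264] yaw 121.1 len 59.4 wid 13.9
blk 97 [257. 146.] mid [ 0.5206 -0.2384] yaw 95.6 len 47.9 wid 12.3
blk 42 [257. 178.] mid [ 0.5265 -0.2898] yaw 97.6 len 22.6 wid 6.0
```

```bash
python3 - <<'E'
from h import *
c,im=load('w1'); screws(c,im,vmax=95)
E
```

```text
blk 122 [269.   9.] mid [ 0.5171 -0.0138] yaw 72.4 len 33.5 wid 11.8
blk 244 [255.  81.] mid [ 0.5078 -0.1267] yaw 121.4 len 61.6 wid 15.3
blk 233 [257. 157.] mid [ 0.5228 -0.2569] yaw 95.6 len 88.6 wid 12.3
```

Request:
carry_out(increments=[2, -3, -30, 0, 0, 0, 2, -3, -45, 0, 0, 0, 2, -2, -45, 0, 0, 0, 1, -2, -45, 0, 0, 0, 0, 0, -45, 0, 0, 0, 0, 0, -45, 0, 0, 0, 0, 0, -35, 0, 0, 0, 0, 0, -25, 0, 0, 0, 0, 0, -15, 0, 0, 0, 0, 0, 0, 0, 0, 0, 0, 0, 0, 0, 0, 0])

```text
clock: 3.58
position: [0.5239, -0.2556, 0.0178]
ee_rot: [2.105, 2.33, 0.001]
force: [0.5, 0.6, -0.1]
width: 0.998
gripper_force: 0.0
```

Request:
carry_out(increments=[-0.5, -1, -8, 0, 0, 0, 0, 0, -6, 0, 0, 0, 0, 0, 0, 0, 0, 0])

```text
clock: 3.95
position: [0.5224, -0.2561, 0.0023]
ee_rot: [-2.105, -2.331, 0.001]
force: [0.2, 0.3, -0.3]
width: 1.0
gripper_force: 0.0
```

Request:
carry_out(increments=[0, 0, 0.7, 0, 0, 0, 0, 0, 0, 0, 0, 0, 0, 0, 0, 0, 0, 0, 0, 0, 0, 0, 0, 0, 0, 0, 0, 0, 0, 0, 0, 0, 0, 0, 0, 0, 0, 0, 0, 0, 0, 0, 0, 0, 0, 0, 0, 0], grip=1, newtons=25)

```text
clock: 4.95
position: [0.5228, -0.2561, 0.0034]
ee_rot: [-2.105, -2.332, -0.0]
force: [-0.0, 0.5, 0.4]
width: 0.178
gripper_force: 0.0
```

Request:
carry_out(increments=[0, 0, 0, 0, 0, 0, 0, 0, 0, 0, 0, 0, 0, 0, 0, 0, 0, 0])

```text
clock: 5.32
position: [0.5228, -0.2562, 0.0034]
ee_rot: [2.105, 2.332, 0.0]
force: [0.1, 0.1, 0.0]
width: 0.094
gripper_force: 25.0
```

Request:
carry_out(increments=[0, 0, 10, 0, 0, 0, 0, 0, 25, 0, 0, 0, 0, 0, 40, 0, 0, 0, 0, 0, 45, 0, 0, 0, 0, 5, 45, 0, 0, 0, 5, 15, 45, 0, 0, 0, 10, 25, 45, 0, 0, 0, 15, 35, 40, 0, 0, 0, 15, 40, 30, 0, 0, 0, 15, 40, 15, 0, 0, 0, 15, 30, 5, 0, 0, 0, 5, 15, 0, 0, 0, 0, 0, 0, 0, 0, 0, 0, 0, 0, 0, 0, 0, 0])

```text
clock: 7.08
position: [0.6022, -0.0531, 0.3481]
ee_rot: [2.108, 2.33, -0.002]
force: [-0.4, -0.2, -0.9]
width: 0.099
gripper_force: 25.0
```

```bash
python3 - <<'E'
from h import *
c,im=shot('wrist','w2'); o=readout.observe(); print(o['clock'],o['position'],o['ee_rot'])
E
```

```text
7.125 [ 0.60226882 -0.05320423  0.34812187] [ 2.10817982e+00  2.32911622e+00 -1.97911019e-03]
```

View pics/w2.png

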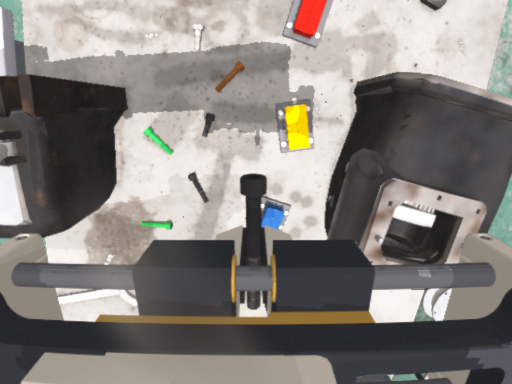

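Request:
carry_out(increments=[5, 15, 0, 0, 0, 0, 10, 30, 0, 0, 0, 0, 10, 35, 0, 0, 0, 0, 10, 30, 0, 0, 0, 0, 5, 15, 0, 0, 0, 0, 0, 5, 0, 0, 0, 0, 0, 0, 0, 0, 0, 0, 0, 0, 0, 0, 0, 0])

```text
clock: 8.12
position: [0.6428, 0.0773, 0.3486]
ee_rot: [2.107, 2.329, -0.001]
force: [-0.4, -0.2, -0.1]
width: 0.095
gripper_force: 25.0
```

```bash
cat >> h.py <<'E'
def block(c,im,col):
    H,S,V=[a.astype(int) for a in cv2.split(cv2.cvtColor(im,cv2.COLOR_RGB2HSV))]
    m={'red':((H<5)|(H>175))&(S>150)&(V>100),'yel':(H>20)&(H<32)&(S>150),'blue':(H>100)&(H<125)&(S>120)&(V>80)}[col]
    k,l,st,ce=cv2.connectedComponentsWithStats(m.astype(np.uint8)); i=1+st[1:,4].argmax()
    cs,_=cv2.findContours((l==i).astype(np.uint8),cv2.RETR_EXTERNAL,cv2.CHAIN_APPROX_NONE)
    W=plane(c,cs[0][:,0].astype(float),.035)[:,:2]*1e3
    (x,y),(a,b),t=cv2.minAreaRect(W.astype(np.float32)); 
    if a>b: t+=90
    yaw=(t+90)%180
    print(col,st[i],'rect',round(x,1),round(y,1),'len',round(max(a,b),1),'wid',round(min(a,b),1),'yaw',round(yaw,1))
E
python3 - <<'E'
from h import *
c,im=shot('wrist','w3'); o=readout.observe(); print(o['clock'],o['position'])
block(c,im,'red');block(c,im,'yel')
c2,im2=load('w2');block(c2,im2,'yel');block(*load('w1'),'blue')
cv2.imwrite('pics/w3c.png',np.hstack([cv2.resize(im[0:200,200:400],None,fx=2,fy=3,interpolation=cv2.INTER_CUBIC),cv2.resize(im2[80:280,200:400],None,fx=2,fy=3,interpolation=cv2.INTER_CUBIC)])[...,::-1])
E
```

```text
8.175 [0.64280198 0.07743914 0.3485982 ]
red [ 258   50   40   69 1405] rect 669.5 194.9 len 99.0 wid 34.0 yaw 78.0
yel [261 177  15  41 410] rect 676.7 7.5 len 74.0 wid 25.2 yaw 96.2
yel [285 105  25  45 912] rect 668.5 2.5 len 70.6 wid 35.3 yaw 103.9
blue [323 100  30  33 625] rect 645.2 -166.7 len 45.7 wid 36.3 yaw 77.5
```

View pics/w3.png

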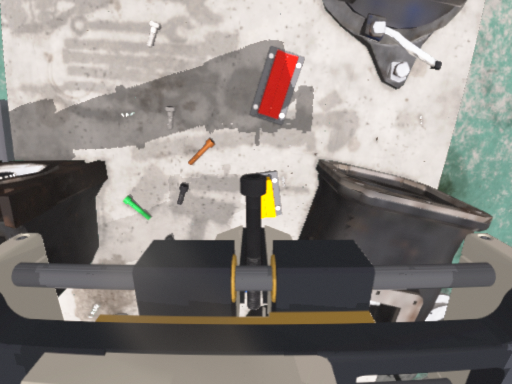

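```bash
python3 - <<'E'
from h import *
c,im=load('w3')
for z in(.05,.1,.2,.3): print(z,plane(c,[[318,162],[400,180],[485,215]],z)[:,:2].round(3).tolist())
print('head end',plane(c,[[253,174]],.356).round(4))
# triangulate housing corner w2/w3
c2,_=load('w2'); o,d=ray(c,[[318,162]]);o2,d2=ray(c2,[[357,82]])
A=np.c_[d[0],-d2[0]]; s=np.linalg.lstsq(A,o2-o,rcond=None)[0]; print(o+d[0]*s[0],o2+d2[0]*s[1])
E
```

```text
0.05 [[0.75, 0.081], [0.896, 0.066], [1.075, 0.018]]
0.1 [[0.738, 0.09], [0.867, 0.075], [1.027, 0.033]]
0.2 [[0.713, 0.106], [0.81, 0.095], [0.93, 0.063]]
0.3 [[0.687, 0.122], [0.753, 0.115], [0.834, 0.094]]
head end [[0.6386 0.1212 0.356 ]]
[0.75092478 0.08095241 0.04729189] [0.75030302 0.08114236 0.04710439]
```

Request:
carry_out(increments=[3, 15, -10, 0, 0, -0.05, 5, 30, -30, 0, 0, -0.06, 6, 30, -40, 0, 0, -0.06, 5, 25, -45, 0, 0, -0.06, 4, 12, -45, 0, 0, -0.05, 3, 5, -45, 0, 0, -0.03, 0, 0, -40, 0, 0, 0, 0, 0, -25, 0, 0, 0, 0, 0, -8, 0, 0, 0, 0, 0, 0, 0, 0, 0, 0, 0, 0, 0, 0, 0])

```text
clock: 9.55
position: [0.6697, 0.1961, 0.0621]
ee_rot: [2.44, 1.978, 0.004]
force: [-0.9, -0.2, -0.2]
width: 0.092
gripper_force: 25.0
```

Request:
carry_out(increments=[-0.5, -1.5, -10, 0, 0, 0, 0, 0, -10, 0, 0, 0, 0, 0, -4, 0, 0, 0, 0, 0, 0, 0, 0, 0, 0, 0, 0, 0, 0, 0])

```text
clock: 10.18
position: [0.6684, 0.1945, 0.0366]
ee_rot: [2.44, 1.979, 0.001]
force: [-0.1, -0.2, -0.6]
width: 0.093
gripper_force: 25.0
```

Request:
carry_out(increments=[0, 0, 0, 0, 0, 0, 0, 0, 0, 0, 0, 0, 0, 0, 0, 0, 0, 0, 0, 0, 0, 0, 0, 0], grip=0.6)

```text
clock: 10.68
position: [0.6683, 0.1944, 0.0366]
ee_rot: [2.44, 1.979, 0.0]
force: [-0.1, 0.1, -0.3]
width: 0.394
gripper_force: 0.0
```

Request:
carry_out(increments=[0, 0, 10, 0, 0, 0, 0, 0, 30, 0, 0, 0, 0, 0, 40, 0, 0, 0, 0, -10, 45, 0, 0, 0, -5, -25, 45, 0, 0, 0, -15, -30, 45, 0, 0, 0, -20, -35, 45, 0, 0, 0, -20, -35, 30, 0, 0, 0, -20, -35, 10, 0, 0, 0, -10, -20, 0, 0, 0, 0, -5, -10, 0, 0, 0, 0, 0, 0, 0, 0, 0, 0, 0, 0, 0, 0, 0, 0])

```text
clock: 12.3
position: [0.5735, -0.0043, 0.3364]
ee_rot: [-2.438, -1.98, -0.001]
force: [0.1, 0.2, -0.3]
width: 0.396
gripper_force: 0.0
```

```bash
python3 - <<'E'
from h import *
c,im=shot('wrist','w4'); o=readout.observe(); print(o['clock'],o['position'],o['ee_rot'],o['width'])
screws(c,im,vmax=95); screws(c,im,.037,70,(.6,.72,.13,.26));block(c,im,'yel')
E
```

```text
12.35 [ 0.57355694 -0.00430977  0.33625418] [-2.43785577e+00 -1.98044221e+00 -4.17647413e-04] 0.40074904823337537
blk 70 [223. 158.] mid [0.5206 0.    ] yaw 71.3 len 18.6 wid 12.6
blk 142 [231. 224.] mid [ 0.5072 -0.1251] yaw 121.9 len 59.1 wid 12.7
blk 1000 [253. 256.] mid [ 0.5287 -0.2222] yaw 168.1 len 244.3 wid 91.5
blk 55 [213. 295.] mid [ 0.4324 -0.2719] yaw 73.0 len 25.7 wid 12.3
blk 74 [294. 295.] mid [ 0.5958 -0.3061] yaw 87.4 len 31.6 wid 14.7
yel [292 118  35  47 926] rect 668.7 3.5 len 71.6 wid 34.6 yaw 103.4
```

View pics/w4.png

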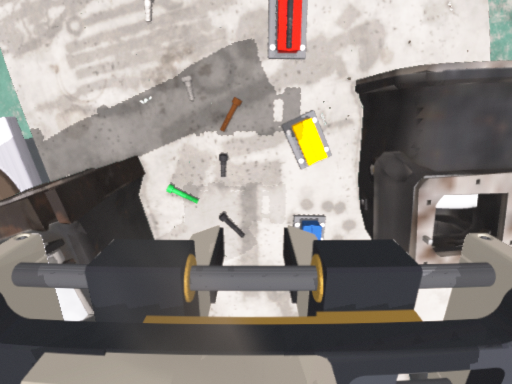

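```bash
python3 - <<'E'
from h import *
for n,px in(('w4',[[358,100],[360,140],[364,185],[374,225]]),('w2',[[357,85],[346,125],[333,170],[327,215]]),('w3',[[318,162],[310,200]])):
    c,_=load(n)
    for z in(0,.05,.1,.2): print(n,z,(plane(c,px,z)[:,:2]*1e3).round().tolist())
E
```

```text
w4 0 [[767.0, 51.0], [763.0, -17.0], [762.0, -101.0], [774.0, -185.0]]
w4 0.05 [[749.0, 53.0], [745.0, -8.0], [745.0, -83.0], [755.0, -159.0]]
w4 0.1 [[731.0, 55.0], [728.0, 1.0], [727.0, -66.0], [737.0, -133.0]]
w4 0.2 [[695.0, 60.0], [693.0, 19.0], [693.0, -31.0], [700.0, -81.0]]
w2 0 [[767.0, 82.0], [761.0, 14.0], [752.0, -69.0], [756.0, -158.0]]
w2 0.05 [[750.0, 76.0], [744.0, 15.0], [736.0, -60.0], [740.0, -140.0]]
w2 0.1 [[733.0, 71.0], [728.0, 16.0], [721.0, -50.0], [724.0, -122.0]]
w2 0.2 [[699.0, 60.0], [695.0, 18.0], [690.0, -32.0], [693.0, -85.0]]
w3 0 [[763.0, 73.0], [760.0, -1.0]]
w3 0.05 [[750.0, 81.0], [747.0, 15.0]]
w3 0.1 [[738.0, 90.0], [735.0, 30.0]]
w3 0.2 [[713.0, 106.0], [711.0, 61.0]]
```

```bash
python3 - <<'E'
from h import *
ims=[]
for n,b in(('side0',(60,220,300,480)),('w2',(60,260,270,470))):
    ims.append(cv2.resize(load(n)[1][b[0]:b[1],b[2]:b[3]],(400,400 if n=='w2' else 356),interpolation=cv2.INTER_CUBIC))
ims[0]=cv2.copyMakeBorder(ims[0],0,44,0,0,cv2.BORDER_CONSTANT)
cv2.imwrite('pics/house.png',np.hstack(ims)[...,::-1])
E
```

```text
(no output)
```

View pics/house.png

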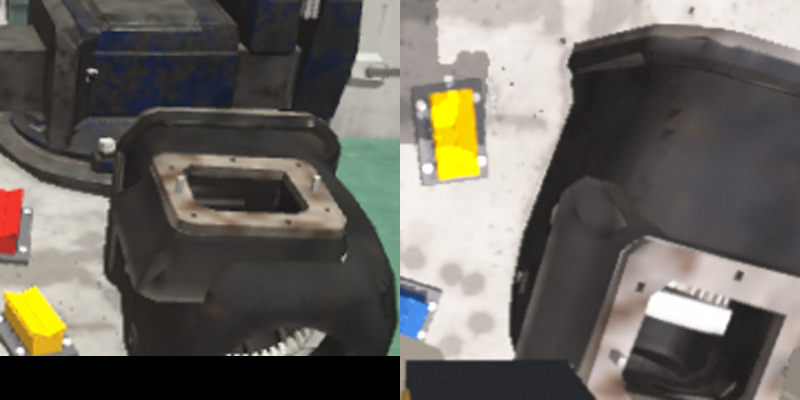

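```bash
python3 - <<'E'
from h import *
c,_=load('side0')
px=[[353,127],[349,150],[348,188],[355,195],[355,217]]
o,d=ray(c,px)
for y in(.08,.04,0,-.05): print(y,((o+d*((y-o[1])/d[:,1])[:,None])[:,[0,2]]*1e3).round().tolist())
E
```

```text
0.08 [[753.0, 160.0], [750.0, 106.0], [759.0, 7.0], [778.0, -13.0], [786.0, -76.0]]
0.04 [[741.0, 180.0], [738.0, 128.0], [747.0, 34.0], [765.0, 15.0], [773.0, -45.0]]
0 [[729.0, 199.0], [726.0, 150.0], [735.0, 61.0], [752.0, 43.0], [759.0, -15.0]]
-0.05 [[714.0, 224.0], [711.0, 178.0], [719.0, 95.0], [735.0, 78.0], [742.0, 24.0]]
```

```bash
python3 - <<'E'
from h import *
px={'w1':[[166,20],[166,70],[158,95],[100,95]],'w2':[[126,90],[125,170],[105,215],[60,235]],'w4':[[140,160],[152,215]]}
for n in px:
    c,_=load(n)
    for z in(0,.05,.1,.2,.25): print(n,z,(plane(c,px[n],z)[:,:2]*1e3).round().tolist())
ims=[cv2.resize(load('side0')[1][100:280,20:200],(400,400),interpolation=cv2.INTER_CUBIC),cv2.resize(load('w1')[1][0:180,0:180],(400,400),interpolation=cv2.INTER_CUBIC)]
cv2.imwrite('pics/h2.png',np.hstack(ims)[...,::-1])
E
```

```text
w1 0 [[353.0, -43.0], [356.0, -120.0], [343.0, -162.0], [240.0, -170.0]]
w1 0.05 [[369.0, -55.0], [371.0, -125.0], [359.0, -162.0], [267.0, -170.0]]
w1 0.1 [[384.0, -68.0], [386.0, -129.0], [375.0, -163.0], [293.0, -169.0]]
w1 0.2 [[415.0, -92.0], [416.0, -139.0], [408.0, -164.0], [346.0, -169.0]]
w1 0.25 [[430.0, -105.0], [431.0, -144.0], [424.0, -165.0], [373.0, -169.0]]
w2 0 [[373.0, 35.0], [368.0, -107.0], [324.0, -202.0], [226.0, -257.0]]
w2 0.05 [[395.0, 34.0], [390.0, -94.0], [351.0, -180.0], [262.0, -229.0]]
w2 0.1 [[416.0, 33.0], [413.0, -81.0], [378.0, -157.0], [299.0, -201.0]]
w2 0.2 [[460.0, 31.0], [457.0, -55.0], [431.0, -112.0], [372.0, -145.0]]
w2 0.25 [[482.0, 31.0], [480.0, -42.0], [458.0, -90.0], [408.0, -117.0]]
w4 0 [[373.0, 28.0], [362.0, -77.0]]
w4 0.05 [[395.0, 33.0], [385.0, -62.0]]
w4 0.1 [[417.0, 37.0], [408.0, -47.0]]
w4 0.2 [[461.0, 46.0], [454.0, -17.0]]
w4 0.25 [[483.0, 51.0], [477.0, -1.0]]
```

View pics/h2.png

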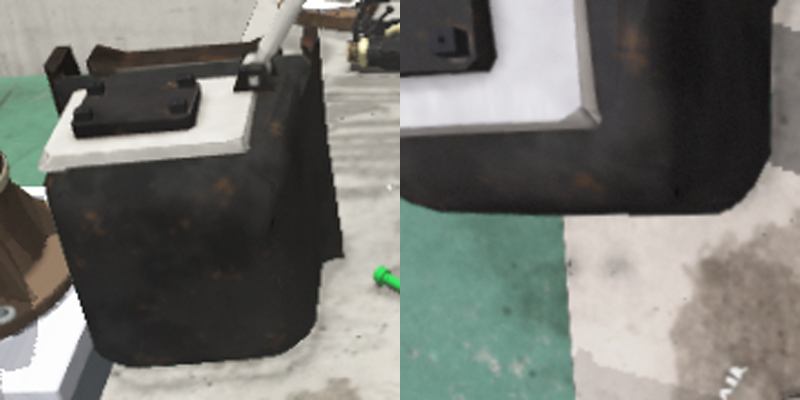

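Request:
carry_out(increments=[-6, -12, 0, 0, 0, 0.05, -10, -20, -10, 0, 0, 0.1, -12, -24, -30, 0, 0, 0.12, -14, -24, -40, 0, 0, 0.12, -12, -20, -45, 0, 0, 0.12, -8, -14, -45, 0, 0, 0.12, -4, -8, -45, 0, 0, 0.08, 0, 0, -40, 0, 0, 0.047, 0, 0, -35, 0, 0, 0, 0, 0, -20, 0, 0, 0, 0, 0, -8, 0, 0, 0, 0, 0, 0, 0, 0, 0, 0, 0, 0, 0, 0, 0], grip=0.4)

```text
clock: 13.98
position: [0.5081, -0.1275, 0.0193]
ee_rot: [1.535, 2.739, 0.001]
force: [0.4, 0.4, -0.3]
width: 0.597
gripper_force: 0.0
```

Request:
carry_out(increments=[-0.6, 1.5, -9, 0, 0, 0, 0, 0, -7, 0, 0, 0, 0, 0, 0, 0, 0, 0])

```text
clock: 14.35
position: [0.5061, -0.1261, 0.0018]
ee_rot: [-1.536, -2.74, 0.001]
force: [-0.5, -0.3, 0.7]
width: 0.601
gripper_force: 0.0
```

Request:
carry_out(increments=[0, 0, 0, 0, 0, 0, 0, 0, 0, 0, 0, 0, 0, 0, 0, 0, 0, 0, 0, 0, 0, 0, 0, 0, 0, 0, 0, 0, 0, 0, 0, 0, 0, 0, 0, 0, 0, 0, 0, 0, 0, 0, 0, 0, 0, 0, 0, 0], grip=1)

```text
clock: 15.35
position: [0.5067, -0.1261, 0.0024]
ee_rot: [1.536, 2.74, 0.0]
force: [0.1, 0.4, 0.2]
width: 0.092
gripper_force: 25.0
```

Request:
carry_out(increments=[0, 0, 10, 0, 0, 0, 0, 0, 30, 0, 0, 0, 0, 0, 45, 0, 0, 0, 6, 5, 45, 0, 0, -0.04, 12, 9, 45, 0, 0, -0.06, 20, 15, 35, 0, 0, -0.07, 24, 20, 20, 0, 0, -0.07, 26, 22, 0, 0, 0, -0.071, 26, 22, 0, 0.0228, -0.0933, 0, 22, 18, 0, 0.0228, -0.0933, 0, 16, 12, 0, 0.0228, -0.0933, 0, 10, 6, 0, 0.0228, -0.0933, 0, 0, 0, -30, 0, 0, 0, 0, 0, -45, 0, 0, 0, 0, 0, -35, 0, 0, 0, 0, 0, -20, 0, 0, 0, 0, 0, 0, 0, 0, 0, 0, 0, 0, 0, 0, 0])

```text
clock: 17.6
position: [0.6693, 0.003, 0.1038]
ee_rot: [1.774, 2.257, 0.441]
force: [0.8, -0.9, 0.2]
width: 0.092
gripper_force: 25.0
```

```bash
python3 - <<'E'
from h import *
from scipy.spatial.transform import Rotation as R
shot('scene','s5'); shot('side','d5'); o=readout.observe(); print(o['clock'],o['position'],o['joints'].round(2)); print(R.from_rotvec(o['ee_rot']).as_matrix().round(3))
a=load('s5')[1][130:330,150:350];b=load('d5')[1][80:280,230:430]
cv2.imwrite('pics/c5.png',np.hstack([cv2.resize(x,(400,400),interpolation=cv2.INTER_CUBIC) for x in(a,b)])[...,::-1])
E
```

```text
17.7 [0.66952882 0.00287505 0.10402933] [ 0.26  0.51 -0.41  1.93  0.36  0.38 -0.14]
[[-0.236  0.9    0.366]
 [ 0.972  0.218  0.089]
 [ 0.     0.377 -0.926]]
```

View pics/c5.png

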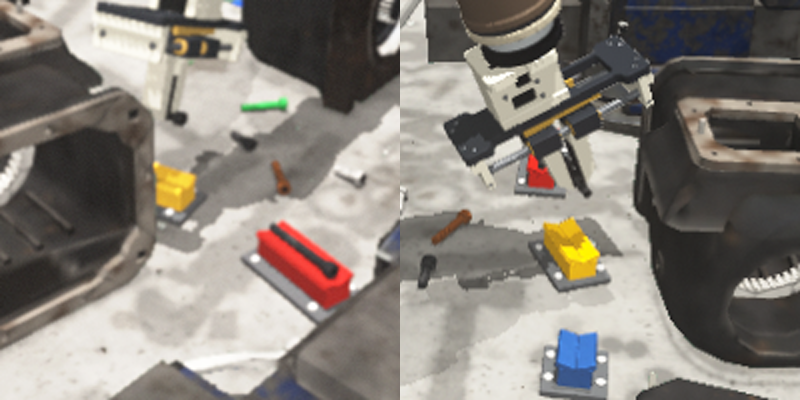

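Request:
carry_out(increments=[0, 0, -15, 0, 0, 0, 0, 0, -20, 0, 0, 0, 0, 0, -12, 0, 0, 0, 0, 0, -6, 0, 0, 0, 0, 0, 0, 0, 0, 0])

```text
clock: 18.32
position: [0.6686, 0.003, 0.0491]
ee_rot: [1.776, 2.258, 0.439]
force: [1.2, -0.1, -0.9]
width: 0.093
gripper_force: 25.0
```

Request:
carry_out(increments=[0, 0, -3, 0, 0, 0, 0, 0, -2, 0, 0, 0, 0, 0, 0, 0, 0, 0])

```text
clock: 18.7
position: [0.6687, 0.0028, 0.0445]
ee_rot: [1.776, 2.257, 0.44]
force: [1.0, 0.4, -1.1]
width: 0.095
gripper_force: 25.0
```

Request:
carry_out(increments=[0.5, 0, -1.5, 0, 0, 0, 0.5, 0, -1, 0, 0, 0, 0, 0, 0, 0, 0, 0])

```text
clock: 19.08
position: [0.6697, 0.0029, 0.0419]
ee_rot: [1.776, 2.258, 0.44]
force: [-0.3, -1.0, -0.7]
width: 0.095
gripper_force: 25.0
```

Request:
carry_out(increments=[0, 0, -1, 0, 0, 0, 0, 0, -0.5, 0, 0, 0, 0, 0, 0, 0, 0, 0])

```text
clock: 19.45
position: [0.6697, 0.0028, 0.0404]
ee_rot: [1.776, 2.258, 0.44]
force: [-0.4, -0.8, -1.0]
width: 0.09
gripper_force: 25.0
```

Request:
carry_out(increments=[0, 0, 0, 0, 0, 0, 0, 0, 0, 0, 0, 0, 0, 0, 0, 0, 0, 0], grip=0.8)

```text
clock: 19.82
position: [0.6698, 0.0029, 0.0406]
ee_rot: [1.775, 2.257, 0.44]
force: [0.4, 0.9, 0.0]
width: 0.199
gripper_force: 0.0
```

Request:
carry_out(increments=[-1.8, -0.4, 4.6, 0, 0, 0, -3.7, -0.9, 9.3, 0, 0, 0, -7.3, -1.8, 18.5, 0, 0, 0, -11, -2.7, 27.8, 0, 0, 0, -14.6, -3.6, 37, 0, 0, 0, -14.6, -3.6, 37, 0, 0, 0, -8, -2, 40, -0.0228, 0.0933, 0, -4, -5, 40, -0.0228, 0.0933, 0, 0, -10, 40, -0.0228, 0.0933, 0, 0, -10, 25, -0.0228, 0.0933, 0, 0, 0, 0, 0, 0, 0, 0, 0, 0, 0, 0, 0])

```text
clock: 21.32
position: [0.604, -0.0368, 0.3196]
ee_rot: [1.941, 2.47, 0.001]
force: [0.4, -0.1, -1.1]
width: 0.195
gripper_force: 0.0
```

```bash
python3 - <<'E'
from h import *
c,im=shot('wrist','w6'); o=readout.observe(); print(o['clock'],o['position'],o['ee_rot'],o['width'])
screws(c,im,vmax=95); screws(c,im,.035,70,(.6,.72,-.05,.26))
a=im[0:240,130:400]
cv2.imwrite('pics/c6.png',cv2.resize(a,None,fx=2.5,fy=2.5,interpolation=cv2.INTER_CUBIC)[...,::-1])
E
```

```text
21.375 [ 0.60365641 -0.03694903  0.31921536] [-1.94133873e+00 -2.46962243e+00 -2.48226528e-05] 0.20231315381763515
blk 121 [208. 125.] mid [ 0.5194 -0.0094] yaw 79.7 len 38.2 wid 14.9
blk 48 [300. 134.] mid [0.6667 0.0187] yaw 111.9 len 21.9 wid 9.5
```

View pics/c6.png

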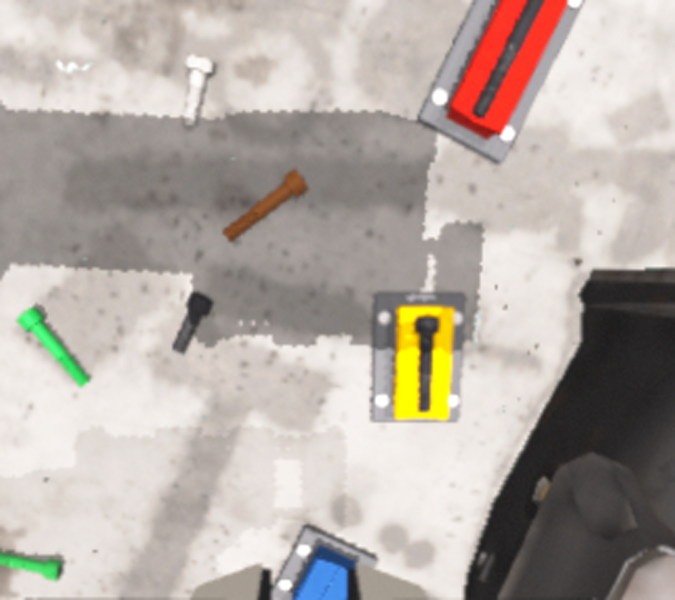

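Request:
carry_out(increments=[-8, 2, 0, 0, 0, -0.04, -16, 5, -10, 0, 0, -0.07, -20, 6, -30, 0, 0, -0.08, -18, 6, -40, 0, 0, -0.08, -14, 4, -45, 0, 0, -0.08, -8, 2, -45, 0, 0, -0.05, -1, 0, -45, 0, 0, -0.031, 0, 0, -40, 0, 0, 0, 0, 0, -28, 0, 0, 0, 0, 0, -14, 0, 0, 0, 0, 0, -4, 0, 0, 0, 0, 0, 0, 0, 0, 0, 0, 0, 0, 0, 0, 0], grip=0.5)

```text
clock: 23.0
position: [0.5204, -0.0121, 0.0196]
ee_rot: [2.424, 1.996, 0.002]
force: [0.2, 0.0, 0.3]
width: 0.497
gripper_force: 0.0
```

```bash
python3 - <<'E'
from h import *
c,_=load('w1');s,_=load('side0')
for a,b in(([355,165],[355,271]),([385,170],[380,270])):
    o,d=ray(c,[a]);o2,d2=ray(s,[b]); k=np.linalg.lstsq(np.c_[d[0],-d2[0]],o2-o,rcond=None)[0]; print((o+d[0]*k[0]).round(3),(o2+d2[0]*k[1]).round(3))
a=load('side0')[1][200:384,300:484]; b=load('w1')[1][60:260,300:500]
cv2.imwrite('pics/oct.png',np.hstack([cv2.resize(x,(400,400),interpolation=cv2.INTER_CUBIC) for x in(a,b)])[...,::-1])
block(*load('w1'),'blue')
E
```

```text
[ 0.682 -0.24   0.056] [ 0.692 -0.24   0.06 ]
[ 0.732 -0.242  0.06 ] [ 0.733 -0.242  0.061]
blue [323 100  30  33 625] rect 645.2 -166.7 len 45.7 wid 36.3 yaw 77.5
```

View pics/oct.png

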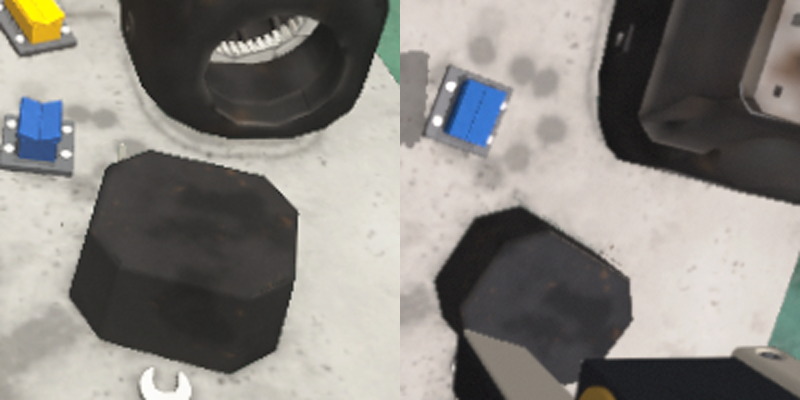

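Request:
carry_out(increments=[-1, 0, -9, 0, 0, 0, 0, 0, -7, 0, 0, 0, 0, 0, 0, 0, 0, 0])

```text
clock: 23.38
position: [0.5181, -0.0122, 0.0019]
ee_rot: [-2.424, -1.997, 0.002]
force: [-1.3, -0.3, 0.3]
width: 0.5
gripper_force: 0.0
```

Request:
carry_out(increments=[0, 0, 0, 0, 0, 0, 0, 0, 0, 0, 0, 0, 0, 0, 0, 0, 0, 0, 0, 0, 0, 0, 0, 0, 0, 0, 0, 0, 0, 0, 0, 0, 0, 0, 0, 0], grip=1)

```text
clock: 24.12
position: [0.5187, -0.0122, 0.0027]
ee_rot: [2.425, 1.997, 0.0]
force: [-0.0, -0.3, 0.4]
width: 0.096
gripper_force: 27.1
```

Request:
carry_out(increments=[0, 0, 10, 0, 0, 0, 0, 0, 30, 0, 0, 0, 0, -5, 45, 0, 0, 0, 5, -15, 45, 0, 0, 0, 10, -25, 45, 0, 0, 0, 15, -30, 40, 0, 0, 0, 20, -35, 35, 0, 0, 0, 20, -35, 25, 0, 0, 0, 15, -30, 15, 0, 0, 0, 10, -20, 5, 0, 0, 0, 5, -13, 0, 0, 0, 0, 0, 0, 0, 0, 0, 0, 0, 0, 0, 0, 0, 0])

```text
clock: 25.75
position: [0.6183, -0.2188, 0.2975]
ee_rot: [-2.423, -1.998, -0.0]
force: [-0.4, 0.2, -0.3]
width: 0.097
gripper_force: 27.1
```

```bash
python3 - <<'E'
from h import *
c,im=shot('wrist','w7'); o=readout.observe(); print(o['clock'],o['position'],o['ee_rot'],o['width'])
block(c,im,'blue')
cv2.imwrite('pics/c7.png',cv2.resize(im[60:320,180:400],None,fx=2.2,fy=2.2,interpolation=cv2.INTER_CUBIC)[...,::-1])
E
```

```text
25.8 [ 0.61837706 -0.21874987  0.2975936 ] [-2.4230584e+00 -1.9983519e+00 -1.9570280e-04] 0.09640743183158863
blue [254 108  24  32 725] rect 647.1 -166.2 len 44.3 wid 33.7 yaw 79.0
```

View pics/c7.png

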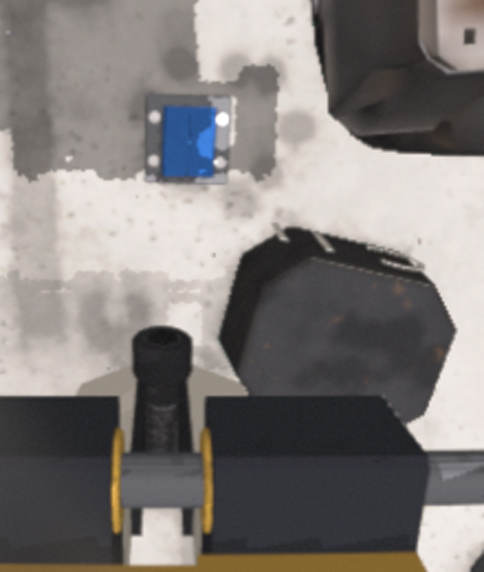

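Request:
carry_out(increments=[4, 8, 0, 0, 0, 0, 8, 14, -10, -0.0167, -0.0857, 0, 8, 14, -25, -0.0167, -0.0857, 0, 6, 9, -35, -0.0167, -0.0857, 0, 3, 4, -40, 0, 0, 0, 0, 0, -40, 0, 0, 0, 0, 0, -35, 0, 0, 0, 0, 0, -25, 0, 0, 0, 0, 0, -14, 0, 0, 0, 0, 0, -8, 0, 0, 0, 0, 0, 0, 0, 0, 0, 0, 0, 0, 0, 0, 0])

```text
clock: 27.3
position: [0.6484, -0.1712, 0.0667]
ee_rot: [2.26, 1.861, 0.247]
force: [0.2, 0.1, -0.5]
width: 0.097
gripper_force: 27.1
```

Request:
carry_out(increments=[-0.6, 1.8, -12, 0, 0, 0, 0, 0, -8, 0, 0, 0, 0, 0, -4, 0, 0, 0, 0, 0, 0, 0, 0, 0, 0, 0, 0, 0, 0, 0])

```text
clock: 27.92
position: [0.6473, -0.1693, 0.0418]
ee_rot: [2.261, 1.862, 0.246]
force: [0.3, -0.1, -1.0]
width: 0.099
gripper_force: 27.1
```

Request:
carry_out(increments=[0, 0, -1.5, 0, 0, 0, 0, 0, 0, 0, 0, 0, 0, 0, 0, 0, 0, 0])

```text
clock: 28.3
position: [0.6471, -0.1694, 0.0402]
ee_rot: [2.261, 1.862, 0.246]
force: [0.3, 0.2, 0.3]
width: 0.095
gripper_force: 27.1
```

Request:
carry_out(increments=[0, 0, 0, 0, 0, 0, 0, 0, 0, 0, 0, 0, 0, 0, 0, 0, 0, 0], grip=0.77)

```text
clock: 28.68
position: [0.6471, -0.1694, 0.0402]
ee_rot: [2.261, 1.862, 0.246]
force: [-0.6, 0.2, -0.0]
width: 0.229
gripper_force: 0.0
```

Request:
carry_out(increments=[-1.3, 0.2, 4.8, 0, 0, 0, -2.5, 0.5, 9.7, 0, 0, 0, -5, 1, 19.3, 0, 0, 0, -7.6, 1.5, 29, 0, 0, 0, -10, 2, 38.6, 0, 0, 0, -10, 2, 38.6, 0.0167, 0.0857, 0, -8, -15, 40, 0.0167, 0.0857, 0, -6, -25, 40, 0.0167, 0.0857, 0, 0, -20, 30, 0, 0, 0, 0, -10, 10, 0, 0, 0, 0, 0, 0, 0, 0, 0, 0, 0, 0, 0, 0, 0])

```text
clock: 30.18
position: [0.596, -0.2308, 0.299]
ee_rot: [-2.422, -1.997, 0.001]
force: [0.3, 0.8, 0.1]
width: 0.227
gripper_force: 0.0
```

```bash
python3 - <<'E'
from h import *
c,im=shot('wrist','w8'); s=shot('scene','s8')[1]; d=shot('side','d8')[1]; o=readout.observe(); print(o['clock'],o['position'],o['width'])
f=lambda x:cv2.resize(x,(400,400),interpolation=cv2.INTER_CUBIC)
cv2.imwrite('pics/c8.png',np.hstack([f(im[50:210,210:370]),f(d[130:290,200:360])])[...,::-1])
E
```

```text
30.325 [ 0.59631217 -0.23107506  0.29919257] 0.22787799553292298
```

View pics/c8.png

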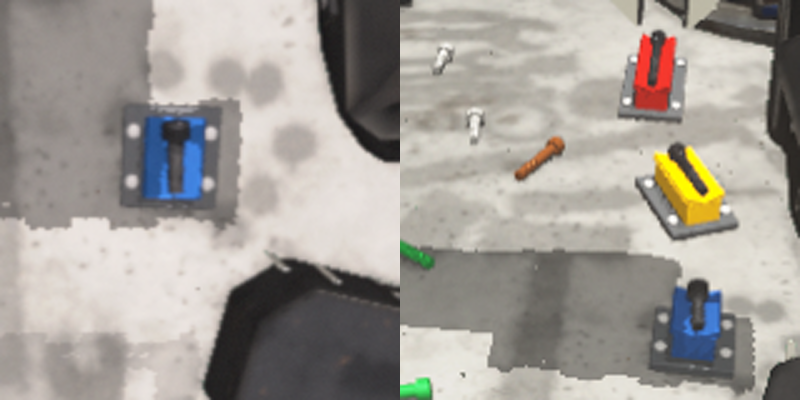

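The picture shows all three black screws lying centred in their blocks: blue at wrist-crop (178,157), yellow and red in the side crop. The decoys and hex screws have not moved.

```bash
python3 -c "
from cell import arm
print(arm.sign_off())"
```

```text
the job is handed in; nothing more can be done
None
```

The three black screws lie centred in their V-blocks (long in red, middle in yellow, short in blue), placed in that order; the hexagon-head screws and look-alikes were left untouched, and the job was handed in at about 30 s.

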